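# Index the length stop at the green flag

### The arm

A 7-joint arm with a two-finger parallel gripper is mounted at the origin on a cart in front of the work surface, level with it; the furniture and walls round the work are solid. World frame = base frame: x ahead of the robot, y to its left, z up, the work surface at z = 0. Lengths are in m, angles in rad, forces in N, time in s.
With the tool pointing down it reaches from about 0.4 to 0.85 m from the base axis. Payload 4.5 kg.
Tool frame: the origin (TCP) lies at the very end of the fingers, on their centre line; the grasp point (between the pads) lies 19 mm behind it (tcp_to_grasp is the z of the grasp point in the tool frame, in m); z points along the fingers, y is the line along which they close (so a half turn about z gives the same grasp; the last joint's range is limited). The gripper opens to 88 mm and grips with 3 to 60 N. Pads are 18 mm wide; open, the fingers measure 123 mm over their backs; the gripper's body (75 mm by 187 mm) begins 45 mm behind the grasp point.
Start: joints at [1.148, 0.689, -0.195, 1.565, 0.157, 0.902, -0.215], TCP at [0.276, -0.561, 0.239] pointing down, gripper open.
Joint ranges: [-3.01, 3.01], [-0.46, 2.08], [-1.47, 1.51], [0.13, 2.56], [-1, 4.14], [0.04, 2.09], [-2.66, 2.66]. Speed limits (rad/s): [2.57, 2.57, 3.14, 3.14, 3.14, 3.14, 3.14].

### API

Orientations are given as a unit quaternion [x, y, z, w].
In Python, from plant import * gives the robot as it stands. The module is installed in compiled form; this text tells all that it offers.
- The arm moves only by the shell command python3 -m jog 'ROWS' [OPENING] [FORCE]. ROWS is JSON, a list that holds one entry, the list of rows, each a list of 6 numbers: the shift along the tool's x, y, z in m, then the turn, a rotation vector about the tool's x, y, z in rad. In form: [[[dx, dy, dz, ax, ay, az], ...]]. A call has 1 to 12 rows; each row shifts and turns the commanded pose from where the row before left it, along the tool's axes as they then stand; what a row does not reach is not made up. A row lasts 1/8 s, in which the tool goes at most 62.5 mm and 10.7 degrees, less where a joint would pass 70% of its speed; a pose out of reach is approached as far as the arm can. A call with a gripper value outside its range is refused whole. OPENING is the finger opening in m, from 0 to 0.0881, set as the call begins (- or left out, the last holds). The fingers move at their own pace and stop on an object; FORCE is the grip in N (left out, the last holds). Time passes only in rows, so rows that do not move let the fingers close. It gives the time, the measured TCP pose, the force, the opening and the grip force at its end, in the units of the state.
- get_state(): the state, without advancing time (a new reading comes with each control period).
- snapshot(name): name is "side" or "top"; returns a dict with "frame" (480x640x3 uint8, red, green, blue), "mtx" (3x3 intrinsics, pixels), "D" ([k1, k2, p1, p2, k3] as OpenCV has them; the pictures are not rectified), "xyz" and "orientation" of the camera in the world. Camera axes: x right, y down, z forward; pixel columns grow to the right and rows downward; lengths in m; the calibration is good to about 2 mm. A picture is of the moment at which its call begins. There is no depth.
- finish_job(): hands the job in; it is judged then, once.
The state is a dict: "clock": time; "q": joint angles; "qd": joint speeds; "joint_torque": joint torques, N m; "tool_pos": TCP position; "eef_rot": TCP orientation; "contact_force": force on the tool from outside, world axes, zero at the start; "moment": the same for the moment, N m; "opening": opening from 0.0 (shut) to 1.0 (fully open); "finger_force": force on a finger pad.
Only numpy, scipy, OpenCV 4.12 (cv2) and the standard library are available. Lean on these libraries where they do the work, as an engineer would, in place of code of your own. Each camera call takes 0.05 s, during which the arm holds its last target. There are 200 camera calls.

### The job

Set the length gauge for the next batch: take hold of the orange grip of its sliding stop and slide it along the rail to the notch beside the green flag, feeling for the spot where the spring ball clicks into the notch. Finish with your fingers still holding the grip, the stop at rest in that notch, so that it can be clamped; do not let go. Leave the other things on the bench where they are.

Things in the scene. Friction and masses are not known exactly. Their poses are not given: they have to be found in the camera images.
- gauge: length gauge fixed to the bench: aluminium bed 66 x 400 x 12 mm, raised rail along it, a blue block 46 mm high at each end. Origin at its underside centre; y runs along the rail, x across it. Yaw up to 17 degrees. The rail's top has three notches near y = -60, +20 and +100 mm; each lies up to 7 mm either way from there, its exact place to be felt or seen
- stop_grip (a point): centre of the sliding stop's upright orange grip, 65 mm above the bench: a block 30 mm across the rail, 26 mm along it, 42 to 88 mm above the bench, a red pin standing up to 8 mm out of its top. The grey saddle under it is 40 x 56 mm, its top 43 mm above the bench. The ball is straight under the grip's centre
- stop (a joint): slide of the stop along the rail in m: 0 at the gauge's -y end, grows towards gauge +y, up to 0.275; the grip is at gauge y = value - 0.135. It starts parked between 0 and 0.03, short of all notches. Friction about 1.2 N
- pin (a joint): drop of the stop's sprung ball and red pin in m: about 0.0005 on the plain rail, 0.003 right down in any notch. It is fully down within 1.5 mm of the notch's middle, about 0.002 at 3 mm off, back up at 7 mm. Going in, the ball pulls the stop forward with about 3 to 5 N; pushing on out of the notch takes about 8 to 15 N
- flag_green: green flag, a block 12 x 28 x 10 mm fixed on the bed on the gauge's -x side of the rail, its top 22 mm above the bench, marking the notch wanted. Origin at its underside centre, axes as the gauge's. Its gauge y is exactly -60, +20 or +100 mm; the wanted notch is the one within 7 mm of it along the rail
- flag_white: white flag, same shape, by another notch that is not wanted
- flag_black: black flag, same shape, by another notch that is not wanted
- note_book: bystander, leave alone: purple notebook lying flat, 210 x 152 x 14 mm. Origin at its underside centre
- wipes: bystander, leave alone: white pack of wipes, 110 x 232 x 55 mm. Origin at its underside centre
- terminal: bystander, leave alone: black hand terminal lying flat, 173 x 79 x 28 mm. Origin at its underside centre
- cutter: bystander, leave alone: yellow-green safety cutter lying flat, 29 x 151 x 21 mm. Origin at its underside centre
- glue: bystander, leave alone: standing glue stick with yellow-green cap, 26 x 26 x 86 mm. Origin at its underside centre
- tape: bystander, leave alone: orange roll of tape lying flat, 70 x 70 x 26 mm. Origin at its underside centre
- carton: bystander, leave alone: small brown carton, 87 x 112 x 51 mm. Origin at its underside centre
- staple_gun: bystander, leave alone: blue and black desk stapler, 32 x 151 x 58 mm. Origin at its underside centre

How it is judged:
On the way, in this order (a step that is already met when the one before it is completed fails the run):
1. the fingers hold the stop and have slid it out of its parking place (value of joint stop above 0.04 m and contact force between the fingers and stop above 1 N), for 0.05 s.
2. the stop's ball is down in the notch beside the green flag, the stop at rest and held by the fingers (value of joint pin above 0.0015 m and y of stop_grip in the frame of flag_green between -0.016 and 0.016 m and contact force between the fingers and stop above 4 N and velocity of joint stop between -0.01 and 0.01 m/s), for 0.5 s.
At the end, for the whole second after the job is handed in: the ball is down in the notch at the green flag (pin drop over 1.5 mm, grip within 16 mm of the flag along the rail), the stop is at rest (under 10 mm/s) and the fingers still hold it (contact force over 4 N) through the last second (all of step 2); the arm keeps its last pose, push and grip.
It fails at once if a bystander was moved by more than 20 mm (distance of any of note_book, wipes, terminal, cutter, glue, tape, carton, staple_gun from where it was at the start of the episode above 0.02 m).
It also fails if it takes over 58 s, if anything falls off the work surface, if the arm or the gripper's body presses on something with over 40 N, if the wrist force passes 120 N, or if a joint passes its speed limit or range.

## Working session

There is one attempt and no reset: what is moved stays moved. The work goes in short steps, Python scripts to look and compute and a shell command to move; the robot and the scene stay as the last step left them, time stands still between calls to the robot, and variables do not carry over. Pictures are saved under pics/ and viewed, at most 10 in all, crops included, and the job is handed in when it is done.

```bash
mkdir -p pics
cat > h.py <<'E'
from plant import *
import numpy as np, cv2
from scipy.spatial.transform import Rotation as R
def snap(n,name=None):
    s=snapshot(n)
    if name: cv2.imwrite('pics/'+name,s['frame'][:,:,::-1])
    return s
def rot(s):
    o=np.array(s['orientation']); return R.from_quat(o).as_matrix() if o.size==4 else o.reshape(3,3)
def onplane(s,px,z):
    u=cv2.undistortPoints(np.array(px,float).reshape(-1,1,2),np.array(s['mtx']),np.array(s['D'])).reshape(-1,2)
    d=np.c_[u,np.ones(len(u))]@rot(s).T; c=np.array(s['xyz'])
    return c+d*((z-c[2])/d[:,2])[:,None]
def proj(s,P):
    M=rot(s); return cv2.projectPoints(np.array(P,float).reshape(-1,3),cv2.Rodrigues(M.T)[0],-M.T@np.array(s['xyz']),np.array(s['mtx']),np.array(s['D']))[0].reshape(-1,2)
E
python3 - <<'E'
from h import *
for n in('top','side'):
    s=snap(n,n+'0.png'); print(n,s['xyz'],s['orientation'],s['mtx'])
print(get_state())
E
```

```text
top [ 0.360234   -0.00326787  1.52726614] [-0.6964265   0.71472621 -0.03842954  0.05176616] [[561.28896902   0.         320.22990042]
 [  0.         561.28896902 247.72436253]
 [  0.           0.           1.        ]]
side [ 0.48616285 -1.32292135  0.57848468] [ 0.8265789  -0.02704558  0.01330746 -0.56201313] [[541.65424997   0.         314.12967138]
 [  0.         541.65424997 242.89845777]
 [  0.           0.           1.        ]]
{'clock': 0.1, 'q': array([ 1.14783107,  0.68994251, -0.19451576,  1.56619468,  0.15732733,
        0.90254651, -0.21508642]), 'qd': array([-0.00039444, -0.00286592,  0.00050214, -0.00274035,  0.00087043,
        0.00142583,  0.00163118]), 'joint_torque': array([-3.70115289e-03, -5.28503215e+01, -1.27177566e+00, -1.53839064e+01,
       -5.26238023e-02,  2.01482791e-03,  5.17000228e-05]), 'tool_pos': array([ 0.27535688, -0.56044602,  0.23797577]), 'eef_rot': array([ 9.74022407e-01,  2.26450062e-01, -2.63509252e-04, -8.06726300e-04]), 'contact_force': array([0.74809597, 0.23288117, 0.33530058]), 'moment': array([0.03709727, 0.04624585, 0.00895688]), 'finger_force': 0.0, 'opening': 1.00008142199039}
```

View pics/top0.png

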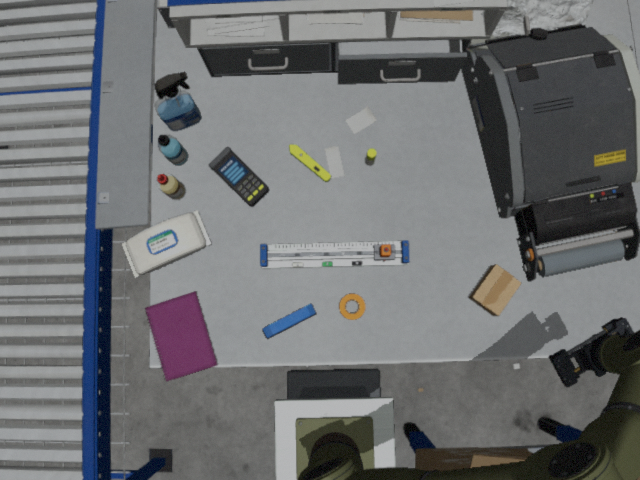

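View pics/side0.png

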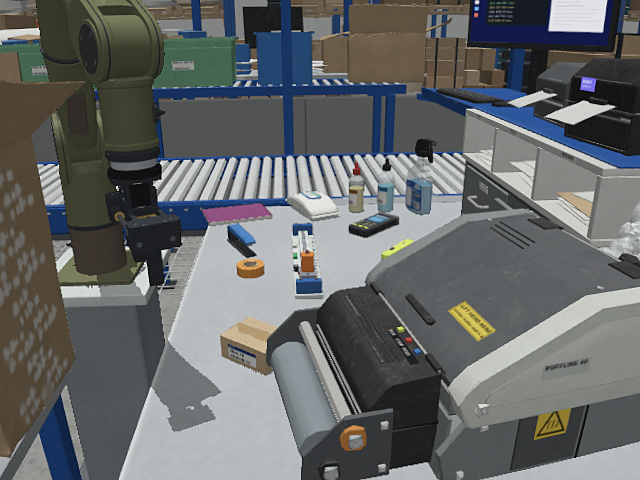

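The top view shows the gauge lying across the picture: blue end blocks at (264,255) and (405,251), the orange grip at (385,251). The flags are white (297,264), green (327,264) and black (357,263), so green is the middle one. The side view agrees, and the bench around the grip is clear.

```bash
cat > meas.py <<'E'
from h import *
def cen(s,lo,hi,box):
    x0,y0,x1,y1=box; h=cv2.cvtColor(s['frame'][y0:y1,x0:x1],cv2.COLOR_RGB2HSV)
    m=cv2.inRange(h,lo,hi); n,l,st,c=cv2.connectedComponentsWithStats(m)
    k=[i for i in range(1,n) if st[i,4]>5]; return [(c[i]+[x0,y0],st[i]+[x0,y0,0,0,0]) for i in k]
E
python3 - <<'E'
from meas import *
s=snap('top')
B=(250,230,420,280)
bl=cen(s,(100,120,40),(125,255,255),B); g=cen(s,(50,100,40),(85,255,255),B); o=cen(s,(5,120,100),(20,255,255),(365,236,400,268))
for n,l,z in(('blue',bl,.046),('green',g,.022),('or',o,.088)):
    for c,st in l: print(n,c.round(1),st,onplane(s,[c],z)[0].round(4))
P=np.array([onplane(s,[c],.046)[0] for c,st in bl if st[4]>60]); P=P[P[:,1].argsort()]
d=P[-1]-P[0]; print('yaw',np.degrees(np.arctan2(-d[0],d[1])),'len',np.linalg.norm(d),'mid',P.mean(0))
s2=snap('side'); o2=cen(s2,(5,120,100),(20,255,255),(290,240,325,280))
for c,st in o2: print('side',c,st, onplane(s2,[c],.065))
print(cv2.imwrite('pics/c.png',cv2.resize(np.hstack([s['frame'][225:285,250:420]]),None,fx=4.5,fy=4.5,interpolation=2)[:,:,::-1]))
print(R.from_quat(get_state()['eef_rot']).as_matrix().round(3))
E
```

```text
blue [404.8 251.8] [402 241   7  22 118] [ 0.5336 -0.202   0.046 ]
blue [263.6 255.1] [261 245   6  21 108] [0.535  0.1738 0.046 ]
green [324.2 264.1] [323 263   4   3  10] [0.509  0.0132 0.022 ]
green [329.8 263.8] [328 262   4   4  12] [ 0.5096 -0.0018  0.022 ]
or [385.4 250.2] [381 245  10  11  87] [ 0.5344 -0.1464  0.088 ]
yaw -0.20488123650731774 len 0.37574140128859995 mid [ 0.53431593 -0.01409121  0.046     ]
side [306.92920354 261.88053097] [301 252  13  20 226] [[ 0.53500438 -0.14782988  0.065     ]]
True
[[ 0.897  0.441 -0.001]
 [ 0.441 -0.897  0.001]
 [-0.    -0.001 -1.   ]]
```

View pics/c.png

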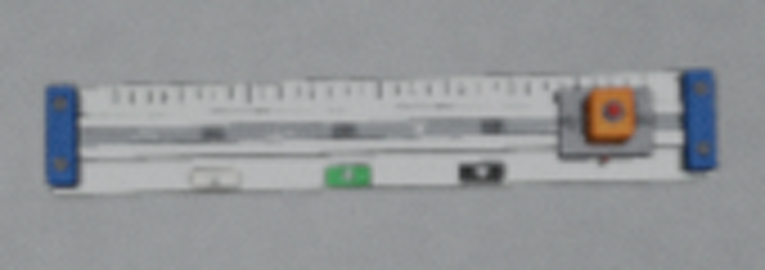

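The enlarged crop shows the notches as dark patches on the rail. The middle one is at about (326,254), right beside the green flag at (327,264). The gauge's yaw is about 0, the grip is at about (0.535,-0.147), and the wanted notch is at world y of about 0.008. I'll grasp along the rail, so I turn the tool first and then approach.

```bash
python3 -m jog '[[[0,0,0,0,0,0.152],[0,0,0,0,0,0.152],[0,0,0,0,0,0.152],[0.02,-0.04,0,0,0,0],[0.02,-0.04,0,0,0,0],[0.02,-0.04,0,0,0,0],[0.02,-0.04,0,0,0,0],[0.02,-0.04,0,0,0,0],[0.02,-0.04,0,0,0,0],[0.02,-0.04,0,0,0,0],[0,0,0,0,0,0]]]' 0.0881 30
python3 -c "
from h import *
print(R.from_quat(get_state()['eef_rot']).as_matrix().round(3))"
```

```text
clock: 1.58
tool_pos: [0.4176, -0.2768, 0.2387]
eef_rot: [1.0, 0.004, 0.0, -0.001]
contact_force: [-0.6, 0.4, 0.5]
opening: 1.003
finger_force: 0.0
[[ 1.     0.008  0.001]
 [ 0.008 -1.     0.002]
 [ 0.001 -0.002 -1.   ]]
```

```bash
python3 -m jog '[[[0.029,-0.0325,0,0,0,0],[0.029,-0.0325,0,0,0,0],[0.029,-0.0325,0.02,0,0,0],[0.029,-0.0325,0.03,0,0,0],[0,0,0.03,0,0,0],[0,0,0.03,0,0,0],[0,0,0,0,0,0],[0,0,0,0,0,0]]]'
python3 - <<'E'
from meas import *
s=snap('side'); cv2.imwrite('pics/d.png',cv2.resize(s['frame'][180:320,220:400],None,fx=4,fy=4,interpolation=2)[:,:,::-1])
print(get_state()['tool_pos'])
E
```

```text
clock: 2.58
tool_pos: [0.5318, -0.1517, 0.1296]
eef_rot: [1.0, -0.0, 0.001, 0.0]
contact_force: [-0.0, 0.1, 0.1]
opening: 0.997
finger_force: 0.0
[ 0.53206229 -0.15167086  0.12993196]
```

View pics/d.png

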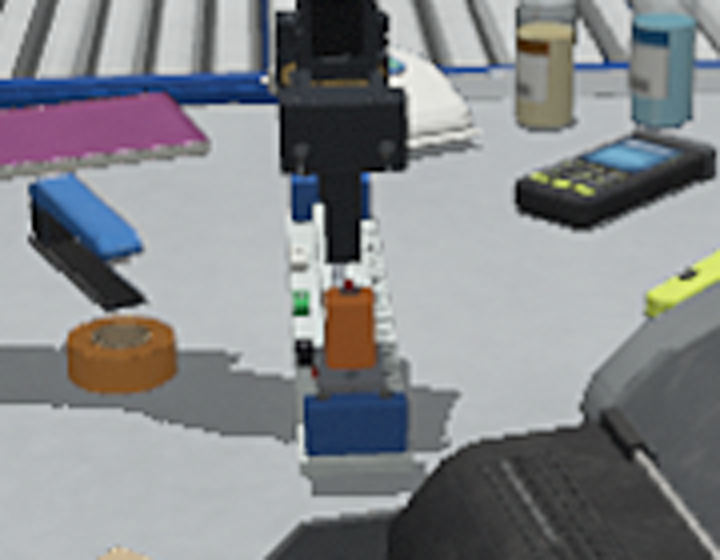

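The side crop shows the fingers (column 342) right above the grip (column 350), about 3 mm too far to -x. I'll correct that, go down and close.

```bash
python3 -m jog '[[[0.003,-0.0045,0.016,0,0,0],[0,0,0.02,0,0,0],[0,0,0.02,0,0,0],[0,0,0.02,0,0,0],[0,0,0,0,0,0],[0,0,0,0,0,0]]]'
python3 -m jog '[[[0,0,0,0,0,0],[0,0,0,0,0,0],[0,0,0,0,0,0],[0,0,0,0,0,0],[0,0,0,0,0,0],[0,0,0,0,0,0],[0,0,0,0,0,0],[0,0,0,0,0,0]]]' 0.0 30
```

```text
clock: 3.38
tool_pos: [0.5349, -0.1462, 0.0532]
eef_rot: [1.0, 0.0, 0.0, 0.0]
contact_force: [0.1, 0.3, 0.3]
opening: 1.002
finger_force: 0.0
clock: 4.38
tool_pos: [0.5343, -0.1462, 0.0527]
eef_rot: [1.0, 0.0, -0.0, -0.0]
contact_force: [-0.1, -0.5, -0.0]
opening: 0.296
finger_force: 30.0
```

The grip is held at an opening of 26 mm, as the given size says it should be. Next I slide past the black notch towards the green one.

```bash
python3 -m jog '[[[0,-0.01,0,0,0,0],[0,-0.01,0,0,0,0],[0,-0.01,0,0,0,0],[0,-0.01,0,0,0,0],[0,-0.01,0,0,0,0],[0,-0.01,0,0,0,0],[0,-0.01,0,0,0,0],[0,0,0,0,0,0],[0,0,0,0,0,0]]]'
python3 -m jog '[[[0,-0.01,0,0,0,0],[0,-0.01,0,0,0,0],[0,-0.01,0,0,0,0],[0,-0.01,0,0,0,0],[0,-0.01,0,0,0,0],[0,-0.01,0,0,0,0],[0,0,0,0,0,0],[0,0,0,0,0,0]]]'
```

```text
clock: 5.5
tool_pos: [0.5345, -0.0762, 0.0527]
eef_rot: [1.0, 0.0, 0.0, 0.0]
contact_force: [1.1, -2.4, -1.9]
opening: 0.293
finger_force: 30.0
clock: 6.5
tool_pos: [0.5346, -0.0143, 0.0527]
eef_rot: [1.0, 0.001, 0.0, -0.001]
contact_force: [2.1, 3.8, -2.7]
opening: 0.29
finger_force: 30.0
```

```bash
python3 -m jog '[[[0,-0.002,0,0,0,0],[0,-0.002,0,0,0,0],[0,0,0,0,0,0]]]' | grep -E 'pos|cont'
python3 -m jog '[[[0,-0.002,0,0,0,0],[0,0,0,0,0,0]]]' | grep -E 'pos|cont'
python3 -m jog '[[[0,-0.002,0,0,0,0],[0,0,0,0,0,0]]]' | grep -E 'pos|cont'
python3 -m jog '[[[0,-0.002,0,0,0,0],[0,0,0,0,0,0]]]' | grep -E 'pos|cont'
python3 -m jog '[[[0,-0.002,0,0,0,0],[0,0,0,0,0,0]]]' | grep -E 'pos|cont'
python3 -m jog '[[[0,-0.002,0,0,0,0],[0,0,0,0,0,0]]]' | grep -E 'pos|cont'
```

```text
tool_pos: [0.5347, -0.0133, 0.0527]
contact_force: [3.4, -3.0, -5.0]
tool_pos: [0.5346, -0.0101, 0.0527]
contact_force: [2.9, -1.3, -4.7]
tool_pos: [0.5347, -0.0076, 0.0527]
contact_force: [3.9, -1.0, -5.0]
tool_pos: [0.5346, -0.0057, 0.0527]
contact_force: [3.8, -1.0, -5.8]
tool_pos: [0.5346, -0.0039, 0.0527]
contact_force: [4.3, -1.3, -5.9]
tool_pos: [0.5347, -0.0019, 0.0527]
contact_force: [4.7, -1.7, -5.6]
```

```bash
python3 -m jog '[[[0.0005,-0.0015,0,0,0,0],[0,0,0,0,0,0]]]' | grep -E 'pos|cont'
python3 -m jog '[[[0,-0.0015,0,0,0,0],[0,0,0,0,0,0]]]' | grep -E 'pos|cont'
python3 -m jog '[[[0,-0.0015,0,0,0,0],[0,0,0,0,0,0]]]' | grep -E 'pos|cont'
python3 -m jog '[[[0,-0.0015,0,0,0,0],[0,0,0,0,0,0]]]' | grep -E 'pos|cont'
python3 -m jog '[[[0,-0.0015,0,0,0,0],[0,0,0,0,0,0]]]' | grep -E 'pos|cont'
```

```text
tool_pos: [0.5347, -0.0004, 0.0527]
contact_force: [3.6, -0.5, -4.6]
tool_pos: [0.5347, 0.0013, 0.0527]
contact_force: [3.0, 0.2, -5.1]
tool_pos: [0.5347, 0.0031, 0.0527]
contact_force: [4.4, 1.1, -5.0]
tool_pos: [0.5347, 0.0046, 0.0527]
contact_force: [2.9, 2.1, -5.0]
tool_pos: [0.5347, 0.006, 0.0527]
contact_force: [3.2, 2.0, -5.4]
```

The force has turned forward since y≈0, so the ball is going into the notch. I'll keep feeling for the crossover.

```bash
python3 -m jog '[[[0,-0.001,0,0,0,0],[0,0,0,0,0,0]]]' | grep -E 'pos|cont'
python3 -m jog '[[[0,-0.001,0,0,0,0],[0,0,0,0,0,0]]]' | grep -E 'pos|cont'
python3 -m jog '[[[0,-0.001,0,0,0,0],[0,0,0,0,0,0]]]' | grep -E 'pos|cont'
```

```text
tool_pos: [0.5347, 0.0068, 0.0527]
contact_force: [4.2, 2.9, -5.0]
tool_pos: [0.5347, 0.007, 0.0527]
contact_force: [4.0, -0.3, -6.0]
tool_pos: [0.5347, 0.0076, 0.0527]
contact_force: [3.4, -0.9, -5.2]
```

```bash
python3 -m jog '[[[0,-0.0007,0,0,0,0],[0,0,0,0,0,0]]]' | grep -E 'pos|cont'
python3 -m jog '[[[0,-0.0007,0,0,0,0],[0,0,0,0,0,0]]]' | grep -E 'pos|cont'
```

```text
tool_pos: [0.5347, 0.0088, 0.0527]
contact_force: [3.0, -2.5, -4.9]
tool_pos: [0.5347, 0.0097, 0.0527]
contact_force: [3.0, -0.2, -5.5]
```

Run:
```python
from meas import *
s=snap('side'); cv2.imwrite('pics/e.png',cv2.resize(s['frame'][180:300,240:400],None,fx=5,fy=5,interpolation=2)[:,:,::-1])
```

```text
(no output)
```

View pics/e.png

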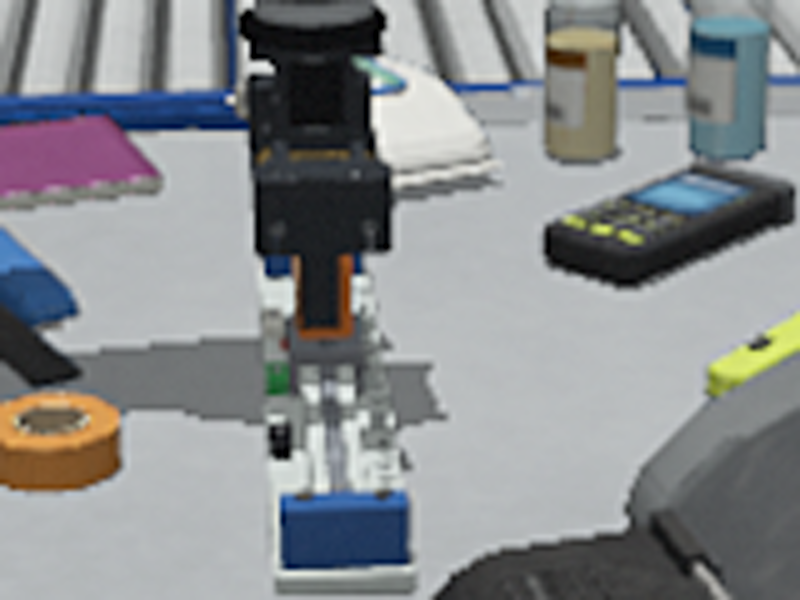

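The side crop shows the stop held by the fingers with the saddle beside the green flag at (278,375). To confirm it is in the notch, I'll feel for its far wall.

```bash
python3 -m jog '[[[0,-0.001,0,0,0,0],[0,0,0,0,0,0]]]' | grep -E 'pos|cont'
python3 -m jog '[[[0,-0.001,0,0,0,0],[0,0,0,0,0,0]]]' | grep -E 'pos|cont'
```

```text
tool_pos: [0.5347, 0.0105, 0.0527]
contact_force: [3.8, -1.7, -6.4]
tool_pos: [0.5347, 0.0108, 0.0527]
contact_force: [3.9, -3.3, -5.6]
```

```bash
python3 -m jog '[[[0,-0.001,0,0,0,0],[0,0,0,0,0,0]]]' | grep -E 'pos|cont'
python3 -m jog '[[[0,-0.001,0,0,0,0],[0,0,0,0,0,0]]]' | grep -E 'pos|cont'
```

```text
tool_pos: [0.5347, 0.011, 0.0527]
contact_force: [3.3, -4.4, -6.2]
tool_pos: [0.5347, 0.0112, 0.0527]
contact_force: [3.8, -7.2, -6.2]
```

The far wall is there: resistance rises to 7 N at about 0.011. The flat therefore runs from about 0.007 to 0.0105, with its middle at about 0.009. I'll back off to the middle and settle.

```bash
python3 -m jog '[[[0,0.0015,0,0,0,0],[0,0.0015,0,0,0,0],[0,0.0015,0,0,0,0],[0,0,0,0,0,0],[0,0,0,0,0,0],[0,0,0,0,0,0]]]'
python3 -m jog '[[[0,0,0,0,0,0],[0,0,0,0,0,0],[0,0,0,0,0,0],[0,0,0,0,0,0],[0,0,0,0,0,0],[0,0,0,0,0,0],[0,0,0,0,0,0],[0,0,0,0,0,0]]]'
```

```text
clock: 12.42
tool_pos: [0.5347, 0.0096, 0.0527]
eef_rot: [1.0, 0.001, -0.0, -0.0]
contact_force: [4.1, 0.4, -5.4]
opening: 0.296
finger_force: 30.0
clock: 13.42
tool_pos: [0.5347, 0.0092, 0.0527]
eef_rot: [1.0, 0.0, -0.0, 0.0]
contact_force: [3.0, 1.8, -6.6]
opening: 0.296
finger_force: 30.0
```

```bash
python3 -c "
from plant import *
print(finish_job())"
```

```text
the job is handed in; nothing more can be done
None
```

I slid the stop to the notch beside the green flag and handed the job in with the fingers still gripping it at 30 N; I felt both walls of the notch and left the stop at rest between them, but no verdict came back.

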